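# Pin back the belt tensioner of an orbital shaker

## Robot

A 7-joint arm with a two-finger parallel gripper is mounted at the origin on the work surface. World frame = base frame: x ahead of the robot, y to its left, z up, the work surface at z = 0. Lengths are in m, angles in rad, forces in N, time in s.
With the tool pointing down it reaches from about 0.425 to 0.875 m from the base axis. Payload 4.7 kg.
Tool frame: the origin (TCP) lies at the very end of the fingers, on their centre line; the grasp point (between the pads) lies behind it (ctrl.tcp_to_grasp is the y of the grasp point in the tool frame, in m); y points along the fingers, x is the direction in which the jaws open and shut, and the axes are right-handed (so a half turn about y gives the same grasp; the last joint's range is limited). The gripper opens to 87 mm and grips with 3 to 60 N. Pads are 19 mm wide; open, the fingers measure 117 mm over their backs; the gripper's body (75 mm by 190 mm) begins 51 mm behind the grasp point.
Start: joints at [-1.336, 0.321, -0.07, 1.45, 0.023, 1.371, -0.057], TCP at [0.142, 0.634, 0.223] pointing down, gripper open.
Joint ranges: [-2.86, 2.86], [-0.3, 2.09], [-1.38, 1.24], [0.06, 2.45], [-1.56, 4.7], [0.09, 2.05], [-2.69, 2.69]. Speed limits (rad/s): [2.57, 2.57, 3.14, 3.14, 3.14, 3.14, 3.14].

## Interface

Orientations are given as a rotation vector (axis times angle).
In Python, from bench import ctrl, get_image, workorder gives the robot as it stands.
- The arm moves only by the tool drive_tool, never from a script. Its argument "increments" is text: rows parted by semicolons, each of 5 numbers parted by spaces: the shift along the tool's x, y, z in mm, then the turn about the tool's y in degrees, then the closure in counts, from 0 (fully open) to 255 (shut). In form: tx ty tz yaw fingers; .... A call has 1 to 20 rows; each row shifts and turns the commanded pose from where the row before left it, along the tool's axes as they then stand; what a row does not reach is not made up. A row lasts 1/8 s, in which the tool goes at most 62.5 mm and 10.7 degrees, less where a joint would pass 70% of its speed; a pose out of reach is approached as far as the arm can. A call is refused whole if a number of a shift passes 62.5 or a number of a turn 10.7, either way. A call with a gripper value outside its range is refused whole. The fingers move at their own pace and stop on an object; "squeeze" is the grip in N (left out, the last holds). Time passes only in rows, so rows that do not move let the fingers close. It gives the time, the measured TCP pose, the force and the opening at its end, in the units of the state.
- ctrl.get_state(): the state, without advancing time (a new reading comes with each control period).
- get_image(name): name is "side" or "top"; returns a dict with "img" (420x560x3 uint8, red, green, blue), "mtx" (3x3 intrinsics, pixels), "camera_from_world" (4x4, takes a point from world to camera coordinates). Camera axes: x right, y up, looking along -z (the intrinsics and any distortion apply to the point x, -y, -z); pixel columns grow to the right and rows downward; lengths in m; the calibration is good to about 2 mm. A picture is of the moment at which its call begins. There is no depth.
- workorder.close_job(): hands the job in, once; it reports no verdict.
The state is a dict: "time": time; "joint_positions": joint angles; "qd": joint speeds; "joint_torque": joint torques, N m; "position": TCP position; "tool_rot": TCP orientation; "ft_force": force on the tool from outside, world axes, zero at the start; "torque": the same for the moment, N m; "grip_width": opening from 0.0 (shut) to 1.0 (fully open).
Only numpy, scipy, OpenCV 4.12 (cv2) and the standard library are available. Lean on these libraries where they do the work, as an engineer would, in place of code of your own. Each camera call takes 0.05 s, during which the arm holds its last target.

## Task

The shaker's drive belt is off for replacement: using the red-knobbed index pin that stands in the blue tensioner lever, swing the sprung lever back to the green 35 degree mark on its scale and seat the pin fully home in the hole at that mark, so that the lever stays held there when you let go. Lift the pin over the 15 degree hole, feel for the 35 degree one with light pressure only, never force or jam the pin, never let the lever fly back, and leave the hex key, bottle and tube rack where they are.

Things in the scene. Friction and masses are not known exactly. Their poses are not given: they have to be found in the camera images.
- shaker: white benchtop orbital shaker, fixed, 300 x 340 x 60 mm (x, y, z), platform and belt removed, its flat metal drive deck open at 60 mm height. Origin: centre of its underside; x from its front panel to its back, z up. On the deck: a 100 mm pulley, small motor pulley, three bearing stubs 26 mm high, the blue tensioner lever and its scale sector
- pivot (a point): the lever's vertical hinge axis, at the height of the sector's top face (18 mm above the deck, 78 mm above the bench); in the shaker's frame (10, -45, 78) mm. The hinge post rises to 51 mm above the deck
- tensioner (a joint): swing of the blue lever in rad: 0 at rest stop, grows anticlockwise seen from above, end stop 1.05. At 0 its long arm points 170 degrees anticlockwise of the shaker's x axis. A torsion spring drives it back to 0 with 0.25 N m at rest plus 0.5 N m per rad: at the pin 2.5 N at rest, 5.5 N at 35 degrees. Friction of the loaded eye on the pin adds a few N up and down
- lever_eye (a point): centre of the eye (11.5 mm through hole for the pin) near the end of the long arm, at its top face: 100 mm from the pivot, 33 mm above the deck; z up. The arm end is 22 mm wide, 12 mm thick, and runs 3 mm above the sector's flat top; a red pointer on it reads the scale
- hole35 (a point): where the 35 degree hole nominally lies (lever at 0.61 rad), at the sector's top. The sector, a metal arc 28 mm wide with a white scale, is clamped in slots and sits up to 6 degrees (10 mm) either way round the pivot, marks and holes together: find the true hole by eye or feel. Blind holes 11.5 mm wide, 16 deep, at 15, 35 (wide green mark) and 55 degrees, 100 mm from the pivot; flat between
- pin_knob (a point): centre of the red knob (20 mm diameter, 40 high) of the loose index pin, 50 to 80 g, z up along it. At the start the pin stands in the eye with its nose on the sector, this point 32 mm above lever_eye; fully home the knob rests on the lever, 20 mm above it. Lifted 27 mm the pin leaves the eye. Grip the knob no lower than its middle, to clear the lever when home
- pin: the index pin as a whole; origin at the tip of its nose, 47 mm below the knob's centre, z along it to the knob. Below the knob a steel shank, 10 mm diameter, 27 mm long, the nose tapered to 8 mm over the last 2.5 mm. Home, the nose is 12 mm down in the hole
- hexkey: black hex key, 90 x 31 x 6 mm, loose on the shaker's deck; origin under the middle of its long leg, which lies along x
- bottle: reagent bottle with a blue cap, 72 mm wide, 150 mm high, beside the shaker; origin at the centre of its underside
- rack: blue tube rack with orange-capped tubes, 90 x 190 x 104 mm, beside the shaker; origin at the centre of its underside

How it is judged:
On the way, in this order (a step that is already met when the one before it is completed fails the run):
1. with the pin drawn up off the sector, or riding on its face, the lever has been swung past the 15 degree hole (value of joint tensioner above 0.44 rad and z of pin_knob in the frame of lever_eye above 0.029 m and horizontal distance between pin_knob and lever_eye below 0.012 m), for 0.1 s.
2. the pin is fully home in the 35 degree hole (knob down on the lever to within 2.5 mm) (value of joint tensioner between 0.45 and 0.77 rad and z of pin_knob in the frame of lever_eye below 0.0225 m and horizontal distance between pin_knob and lever_eye below 0.006 m), for 0.2 s.
At the end, for the whole second after the job is handed in: the pin stands fully home through the lever's eye in the 35 degree hole (knob within 2.5 mm of resting on the lever), it is at rest and the lever is held there, at 0.45 to 0.77 rad (all of step 2 and linear speed of pin below 0.02 m/s); the robot touches nothing.
It fails at once if the pin is forced or jammed: more than 35 N between the pin and the shaker with its lever and sector (contact force between pin and shaker above 35 N).
It fails at once if the lever flies back under its spring (faster than 2.5 rad/s once it is back below 0.42 rad) (velocity of joint tensioner below -2.5 rad/s and value of joint tensioner below 0.42 rad).
It fails at once if the hex key is moved more than 15 mm (distance of hexkey from where it was at the start of the episode above 0.015 m).
It fails at once if the bottle is moved more than 15 mm (distance of bottle from where it was at the start of the episode above 0.015 m).
It fails at once if the tube rack is moved more than 15 mm (distance of rack from where it was at the start of the episode above 0.015 m).
It also fails if it takes over 64 s, if anything falls off the work surface, if the arm or the gripper's body presses on something with over 40 N, if the wrist force passes 120 N, or if a joint passes its speed limit or range.

## Working session

There is one attempt and no reset: what is moved stays moved. The work goes in short steps, Python scripts to look and compute and a tool call to move; the robot and the scene stay as the last step left them, time stands still between calls to the robot, and variables do not carry over. Pictures are saved under pics/ and viewed, and the job is handed in when it is done.

Besides the shell and the picture viewer there is one more tool, called after ">>>" as name(argument=value, ...), one argument or row to a line, values as JSON. drive_tool: Moves the arm, as the interface text tells. Its arguments: {"type":"object","properties":{"increments":{"type":"string"},"squeeze":{"type":"number"}},"required":["increments"]}

```bash
mkdir -p pics
cat > h.py <<'E'
from bench import ctrl,get_image,workorder
import numpy as np,cv2
def snap(n,f):
    d=get_image(n); cv2.imwrite('pics/'+f,d['img'][:,:,::-1]); np.savez('pics/'+f[:-4]+'.npz',**{k:np.array(v) for k,v in d.items()}); return d
def ray(d,u,v):
    K=np.array(d['mtx']);T=np.array(d['camera_from_world']);p=np.linalg.inv(K)@[u,v,1]
    c=np.array([p[0],-p[1],-1.]);R=T[:3,:3];o=-R.T@T[:3,3];return o,R.T@c
def onz(d,u,v,z):
    o,r=ray(d,u,v);return o+r*(z-o[2])/r[2]
def proj(d,P):
    K=np.array(d['mtx']);T=np.array(d['camera_from_world']);c=T[:3,:3]@np.array(P)+T[:3,3];q=K@[c[0],-c[1],-c[2]];return q[:2]/q[2]
E
python3 - <<'E'
from h import *
for n in('top','side'):
    d=snap(n,n+'0.png'); print(d.keys(),d['mtx'],d['camera_from_world'])
s=ctrl.get_state();print(s,ctrl.tcp_to_grasp)
E
```

```text
dict_keys(['img', 'mtx', 'camera_from_world']) [[516.18428015   0.         286.91655465]
 [  0.         516.18428015 210.20612611]
 [  0.           0.           1.        ]] [[-0.01123214 -0.99990217  0.00833606  0.05720416]
 [ 0.98228412 -0.00947392  0.18715808 -0.6203037 ]
 [-0.1870608   0.01029056  0.98229444 -1.05972142]
 [ 0.          0.          0.          1.        ]]
dict_keys(['img', 'mtx', 'camera_from_world']) [[418.26207551   0.         270.30414664]
 [  0.         418.26207551 202.48503426]
 [  0.           0.           1.        ]] [[ 7.25747615e-01 -6.87961000e-01 -2.49667613e-04 -4.12965119e-01]
 [ 5.13630253e-01  5.41600154e-01  6.65472191e-01 -4.10792189e-01]
 [-4.57683694e-01 -4.83093092e-01  7.46422602e-01 -5.99817386e-01]
 [ 0.00000000e+00  0.00000000e+00  0.00000000e+00  1.00000000e+00]]
{'time': 0.1, 'joint_positions': array([-1.33588627,  0.3217181 , -0.07008497,  1.45157576,  0.02258632,
        1.37080892, -0.05688095]), 'qd': array([-5.97323305e-04, -2.03177097e-03, -2.13782239e-06, -1.06022772e-03,
       -8.21133646e-04, -2.38428620e-03, -2.51096182e-05]), 'joint_torque': array([-3.00818647e-04, -4.92571557e+01, -4.05822918e-01, -3.13401175e+01,
       -6.42856560e-02,  3.95110063e-02,  7.17321609e-05]), 'position': array([0.14229433, 0.63371115, 0.22157945]), 'tool_rot': array([-1.30674047, -1.044137  ,  1.04629922]), 'ft_force': array([0.66755068, 0.63401913, 0.37314565]), 'torque': array([-0.04386771, -0.00511674,  0.01789728]), 'grip_width': 0.9965419127618451} -0.0187
```

View pics/top0.png

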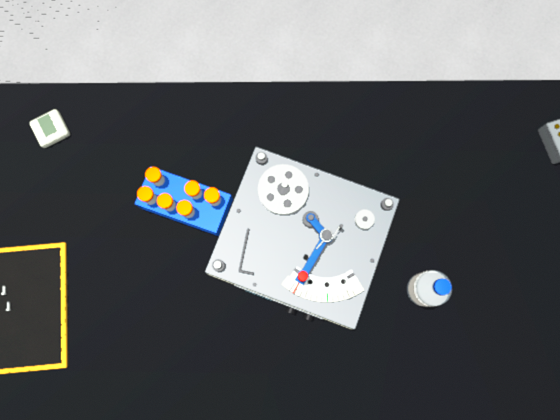

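View pics/side0.png

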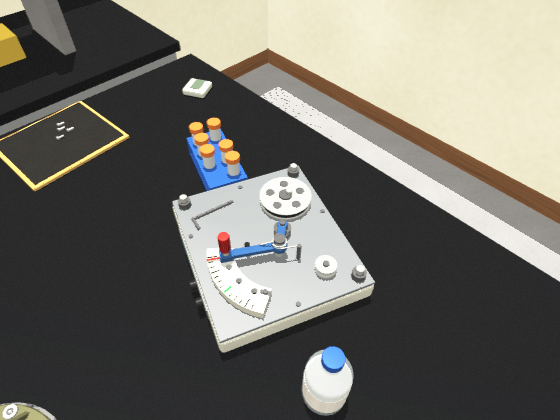

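The top view shows the shaker centre near (300,238), the red knob at (303,277), the sector below with a green mark near (327,297). The bottle is at (430,289) and the rack at (183,200). Next I'll zoom in.

Run:
```python
import cv2
a=cv2.imread('pics/top0.png')[220:335,260:410];cv2.imwrite('pics/t0z.png',cv2.resize(a,None,fx=5,fy=5,interpolation=cv2.INTER_CUBIC))
a=cv2.imread('pics/side0.png')[210:330,180:330];cv2.imwrite('pics/s0z.png',cv2.resize(a,None,fx=5,fy=5,interpolation=cv2.INTER_CUBIC))
```

```text
(no output)
```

View pics/t0z.png

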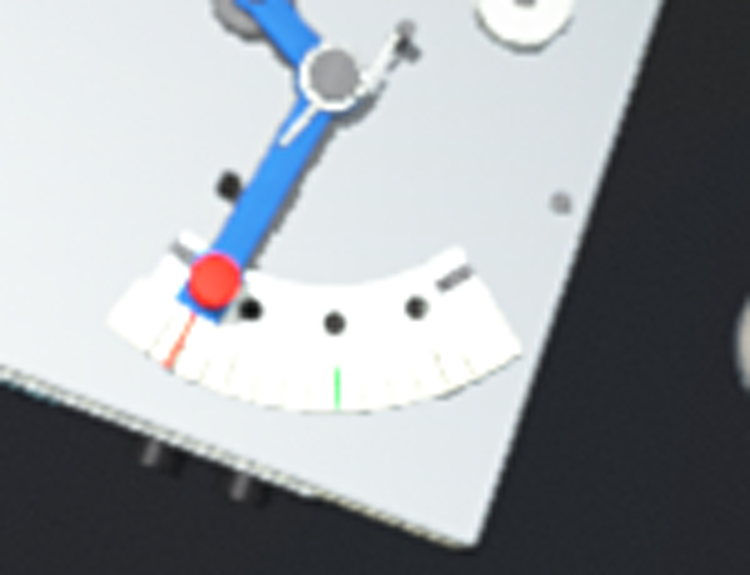

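View pics/s0z.png

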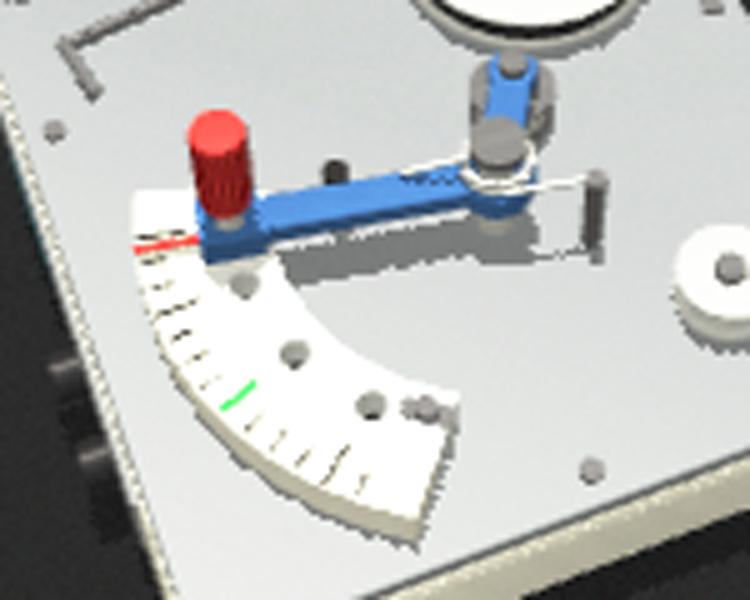

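Run:
```python
from h import *
from scipy.optimize import least_squares
T=dict(np.load('pics/top0.npz'));S=dict(np.load('pics/side0.npz'))
def t(u,v,z):return onz(T,(u+.5)/5-.5+260,(v+.5)/5-.5+220,z)[:2]
def s(u,v,z):return onz(S,(u+.5)/5-.5+180,(v+.5)/5-.5+210,z)[:2]
print('post',t(333,75,.111),s(498,140,.111))
print('knob',t(215,280,.145),s(219,133,.145))
H=[];
for n,a,b in(('15',(251,310),(245,284)),('35',(335,323),(295,353)),('55',(417,307),(371,404))):
    H.append((t(*a,.078),s(*b,.078)));print(n,*H[-1])
for k in(0,1,2):
    P=np.array([(h[0]+h[1])/2 if k==2 else h[k] for h in H])
    # similarity fit: holes at th0+0,20,40deg r=.1
    f=lambda p:np.ravel([[p[0]+.1*np.cos(p[2]+np.radians(a)),p[1]+.1*np.sin(p[2]+np.radians(a))] for a in(15,35,55)]-P)
    r=least_squares(f,[.55,.05,3]);print(k,r.x[:2],np.degrees(r.x[2]),r.fun*1e3)
# shaker corners
def c(u,v):return onz(T,u,v,.06)[:2]
C=[c(257,149),c(399,199),c(355,328),c(206,272)];print(C);
for a,b in((0,1),(1,2),(2,3),(3,0)):e=C[b]-C[a];print(np.linalg.norm(e),np.degrees(np.arctan2(e[1],e[0])))
```

```text
post [ 0.5592818  -0.02849012] [ 0.56310352 -0.02978697]
knob [0.47436217 0.0225276 ] [0.47728464 0.02052773]
15 [0.46598716 0.00517605] [0.4688044  0.00413332]
35 [ 0.46026845 -0.02954018] [ 0.46323156 -0.03020219]
55 [ 0.46647691 -0.06375757] [ 0.46911856 -0.06380638]
0 [ 0.56022101 -0.02865841] 145.42712386223664 [ 0.01223597 -0.3338987  -0.04465275  0.1363062   0.03241816  0.19759251]
1 [ 0.56302971 -0.02945873] 145.29829356058568 [ 0.07926574  0.12028175 -0.2004888   0.22283911  0.12122598 -0.34312085]
2 [ 0.56162542 -0.02905786] 145.3631344220685 [ 0.04549706 -0.10677353 -0.12257384  0.17954276  0.07707679 -0.07276923]
[array([0.75897378, 0.11535287]), array([ 0.64301462, -0.19339581]), array([ 0.37040739, -0.08772374]), array([0.48936695, 0.22310146])]
0.3298064200742122 -110.5850660768265
0.29237182715362947 158.81193139635732
0.33281177804012535 69.05706557276984
0.29034049318287203 -21.784159861904367
```

```bash
cat >> h.py <<'E'
from scipy.spatial.transform import Rotation as Ro
def st():
    s=ctrl.get_state();R=Ro.from_rotvec(s['tool_rot']).as_matrix();return s,np.array(s['position']),R
def totool(d): return st()[2].T@np.array(d)*1e3
E
python3 - <<'E'
from h import *
s,p,R=st();print(R.round(3),np.degrees(np.arctan2(R[1,0],R[0,0])))
print(R.T@np.array([.38-.1423,.36-.6337,0])*1e3, R.T@np.array([.4758-.38,.0215-.36,0])*1e3)
print(R.T@np.array([0,0,-1]))
E
```

```text
[[ 0.219 -0.    -0.976]
 [ 0.976 -0.002  0.219]
 [-0.002 -1.    -0.   ]] 77.35108480383613
[-215.00635489    0.39405993 -291.86485241] [-309.30627178    0.54620967 -167.59839465]
[1.72149501e-03 9.99998515e-01 8.19796415e-05]
```

>>> drive_tool(
  increments="-26.9 0 -36.5 0 0;-26.9 0 -36.5 0 0;-26.9 0 -36.5 0 0;-26.9 0 -36.5 0 0;-26.9 0 -36.5 0 0;-26.9 0 -36.5 0 0;-26.9 0 -36.5 0 0;-26.9 0 -36.5 0 0;-38.7 0 -21 0 0;-38.7 0 -21 0 0;-38.7 0 -21 0 0;-38.7 0 -21 0 0;-38.7 0 -21 0 0;-38.7 0 -21 0 0;-38.7 0 -21 0 0;-38.7 0 -21 0 0;0 0 0 9 0;0 0 0 9 0;0 0 0 0 0",
  squeeze=25,
)

```text
time: 2.48
position: [0.476, 0.0213, 0.2222]
tool_rot: [-1.415, -0.807, 0.808]
ft_force: [0.1, 0.2, -0.8]
grip_width: 0.996
```

Run:
```python
from h import *
s,p,R=st();print(p,s['ft_force'],R.round(4),np.degrees(np.arctan2(R[1,0],R[0,0])),s['joint_positions'])
print(totool([.4758-p[0],.0215-p[1],.1123-p[2]]))
snap('top','t1.png');snap('side','s1.png')
```

```text
[0.47602514 0.02128423 0.22224438] [ 0.1401503   0.24427427 -0.75506546] [[ 5.085e-01 -6.000e-04 -8.610e-01]
 [ 8.610e-01 -1.000e-04  5.085e-01]
 [-3.000e-04 -1.000e+00  4.000e-04]] 59.434629468205515 [-0.6277548  -0.0732836   0.50700959  1.88060503  0.03666184  1.32579908
  0.90652846]
[1.09516284e-01 1.09944470e+02 2.55123075e-01]
```

View pics/t1.png

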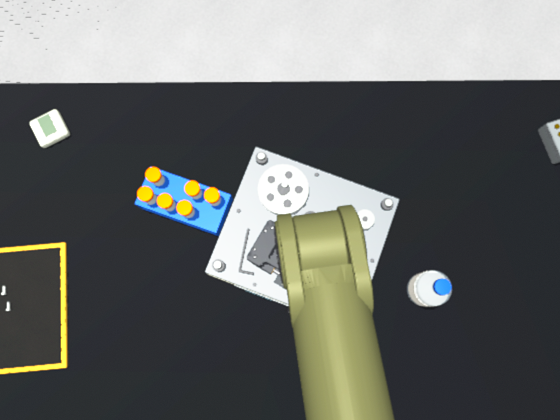

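View pics/s1.png

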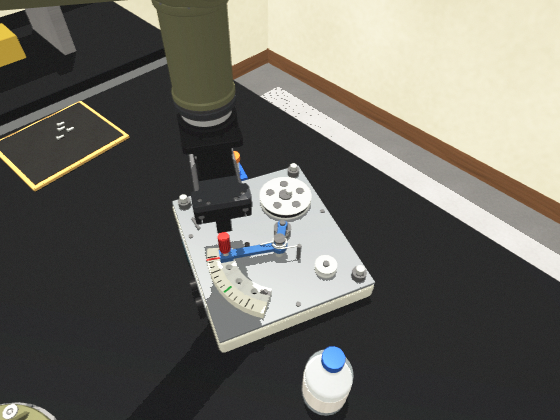

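The top view is hidden by the arm. In the side view the knob at (224,243) lies below the gripper. I'll go down most of the way and check.

>>> drive_tool(
  increments="0 24 0 0 0;0 24 0 0 0;0 24 0 0 0;0 0 0 0 0;0 0 0 0 0",
)

```text
time: 3.2
position: [0.4768, 0.0216, 0.1514]
tool_rot: [-1.416, -0.808, 0.807]
ft_force: [-0.5, -0.8, 0.3]
grip_width: 1.002
```

Run:
```python
from h import *
s,p,R=st();print(p,s['ft_force'])
d=snap('side','s2.png');print(proj(d,p),proj(d,p+R@[.0435,0,0]),proj(d,p-R@[.0435,0,0]),proj(d,[.4758,.0215,.145]))
cv2.imwrite('pics/s2z.png',cv2.resize(d['img'][180:310,150:320,::-1],None,fx=4.5,fy=4.5))
```

```text
[0.47681998 0.02155921 0.15140386] [-0.5125331  -0.77082173  0.29943747]
[222.49242851 233.73335081] [218.85225196 214.73504602] [226.43132415 254.29068891] [222.37146719 236.34695905]
```

View pics/s2z.png

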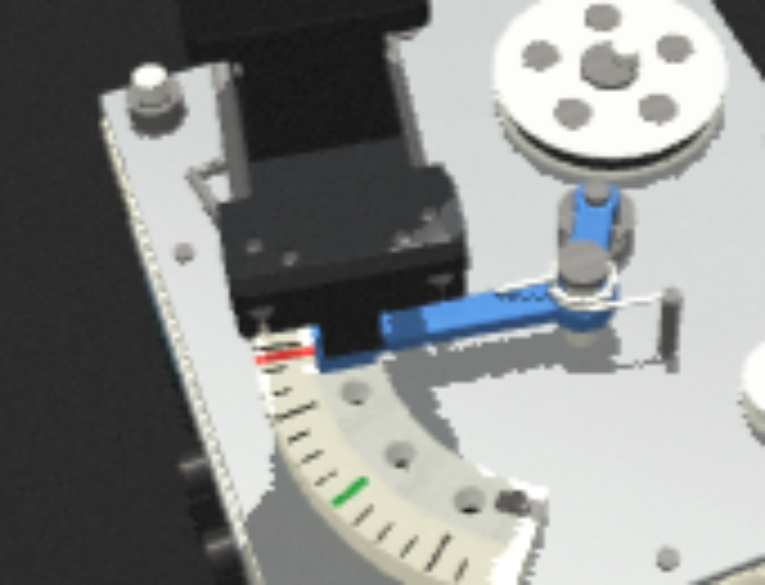

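>>> drive_tool(
  increments="0 13 0 0 0;-1.5 13 0 0 0;0 12 0 0 0;0 0 0 0 0;0 0 0 0 120;0 0 0 0 200;0 0 0 0 255;0 0 0 0 255;0 0 0 0 255",
  squeeze=8,
)

```text
time: 4.38
position: [0.4756, 0.0202, 0.1127]
tool_rot: [-1.416, -0.807, 0.807]
ft_force: [-0.2, 0.6, -0.9]
grip_width: 0.517
```

Run:
```python
from h import *
s,p,R=st();print(p,s['ft_force'],s['grip_width']*87,np.degrees(np.arctan2(R[1,0],R[0,0])))
```

```text
[0.47558335 0.02018173 0.11265541] [-0.22817061  0.60152319 -0.86576791] 44.958353875890104 59.35067818100981
```

Still closing.

>>> drive_tool(
  increments="0 0 0 0 255;0 0 0 0 255;0 0 0 0 255;0 0 0 0 255;0 0 0 0 255",
)

```text
time: 5.0
position: [0.4757, 0.0205, 0.1126]
tool_rot: [-1.416, -0.808, 0.806]
ft_force: [0.3, 2.9, -1.1]
grip_width: 0.228
```

Run:
```python
from h import *
s,p,R=st();print(p,s['ft_force'],s['grip_width']*87,s['time'])
```

```text
[0.4757464  0.02054089 0.11263413] [ 0.34825595  2.94105656 -1.08028794] 19.84287628334162 5.0
```

>>> drive_tool(
  increments="0 0 0 0 255;0 0 0 0 255;0 -2.5 0 0 255;0 -2.5 0 0 255;0 0 0 0 255;0 0 0 0 255",
  squeeze=25,
)

```text
time: 5.75
position: [0.4757, 0.0202, 0.1178]
tool_rot: [-1.416, -0.807, 0.806]
ft_force: [1.3, 2.7, 0.6]
grip_width: 0.225
```

Run:
```python
from h import *
s,p,R=st();print(p,s['ft_force'],s['torque'],s['grip_width']*87,s['time'])
d=snap('side','s3.png');cv2.imwrite('pics/s3z.png',cv2.resize(d['img'][180:310,150:320,::-1],None,fx=4.5,fy=4.5))
```

```text
[0.47566419 0.02019356 0.11782477] [1.3462587  2.66686752 0.61037183] [ 0.53183895 -0.20897614  0.00582575] 19.56903078475481 5.75
```

View pics/s3z.png

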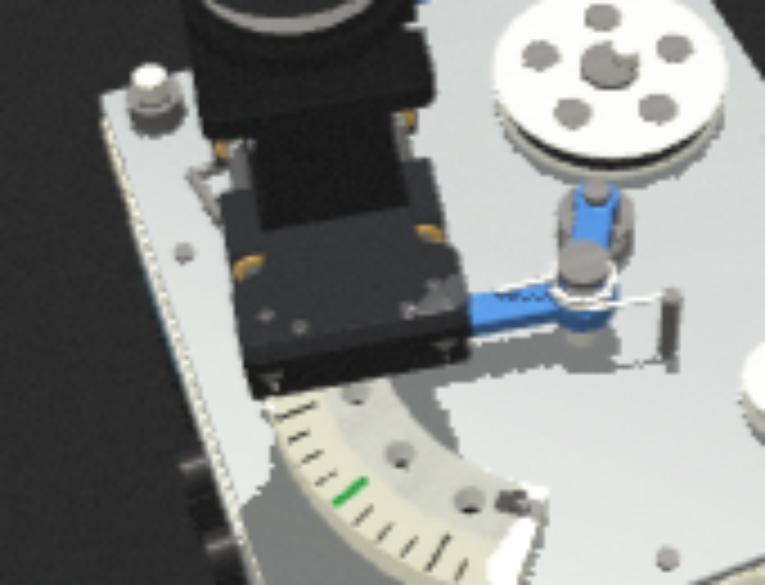

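The gripper covers the eye; the force reads 3 N tangential, as the spring should. The 35° hole is still visible at (400,455) in the zoom. Now I'll swing, checking after the first part.

>>> drive_tool(
  increments="-3.5 0 -0.1 -2 255;-3.5 0 -0.1 -2 255;-3.5 0 0 -2 255;-3.5 0 -0.1 -2 255;-3.5 0 0 -2 255;0 0 0 0 255",
)

```text
time: 6.55
position: [0.4682, 0.0046, 0.1178]
tool_rot: [-1.359, -0.94, 0.938]
ft_force: [1.8, 2.8, 1.5]
grip_width: 0.224
```

```bash
cat >> h.py <<'E'
PV=np.array([.5616,-.0291])
def rep():
    s,p,R=st();e=p[:2]-PV;a=np.arctan2(e[1],e[0]);f=np.array(s['ft_force']);az=np.degrees(np.arctan2(R[1,0],R[0,0]))
    print('t',s['time'],'p',p.round(4),'r mm',np.linalg.norm(e)*1e3,'ang',np.degrees(a),'zaz',az+90,'Frad',f[0]*np.cos(a)+f[1]*np.sin(a),'Ftan',-f[0]*np.sin(a)+f[1]*np.cos(a),'Fz',f[2],'w',s['grip_width']*87,'tq',s['torque'])
E
python3 - <<'E'
from h import *
rep()
E
```

```text
t 6.55 p [0.4682 0.0046 0.1178] r mm 99.25023121848194 ang 160.1704941394194 zaz 159.31708475496322 Frad -0.7463267898478326 Ftan -3.2490111805213076 Fz 1.5120944592292171 w 19.458699425508314 tq [ 0.69986511 -0.34899936 -0.03920131]
```

>>> drive_tool(
  increments="-3.5 0 0 -2 255;-3.5 0 -0.1 -2 255;-3.5 0 0 -2 255;-3.5 0 -0.1 -2 255;-3.5 0 0 -2 255;-3.5 0 -0.1 -2 255;-3.5 0 0 -2 255;-3.5 0 -0.1 -2 255;0 0 0 0 255;0 0 0 0 255",
)

```text
time: 7.8
position: [0.4622, -0.022, 0.1178]
tool_rot: [-1.247, -1.15, 1.148]
ft_force: [2.0, 4.9, 1.2]
grip_width: 0.219
```

Run:
```python
from h import *
rep()
d=snap('side','s4.png');cv2.imwrite('pics/s4z.png',cv2.resize(d['img'][180:330,150:320,::-1],None,fx=4,fy=4))
d=snap('top','t4.png');cv2.imwrite('pics/t4z.png',cv2.resize(d['img'][200:350,250:420,::-1],None,fx=4,fy=4))
```

```text
t 7.8 p [ 0.4622 -0.022   0.1178] r mm 99.65992856368715 ang 175.94283980853052 zaz 175.3227088935943 Frad -1.6953190816233357 Ftan -4.995574876079846 Fz 1.1952723241591054 w 19.065353325053827 tq [ 1.20435193 -0.55659126  0.02160063]
```

View pics/s4z.png

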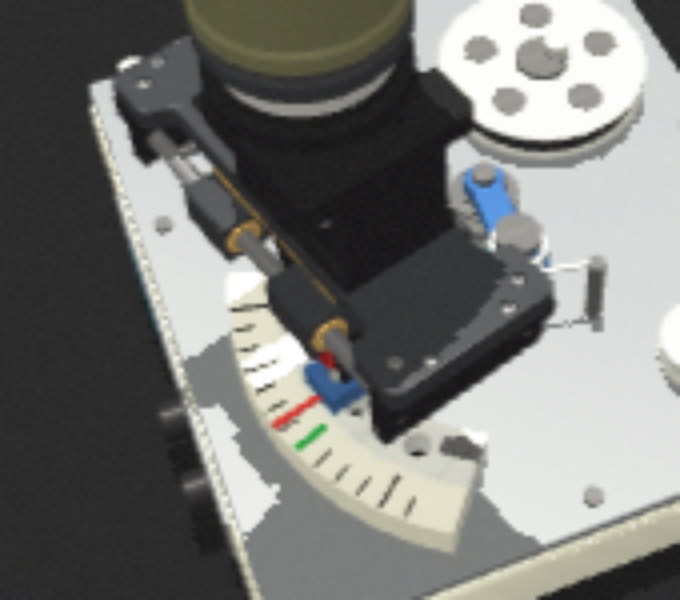

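View pics/t4z.png

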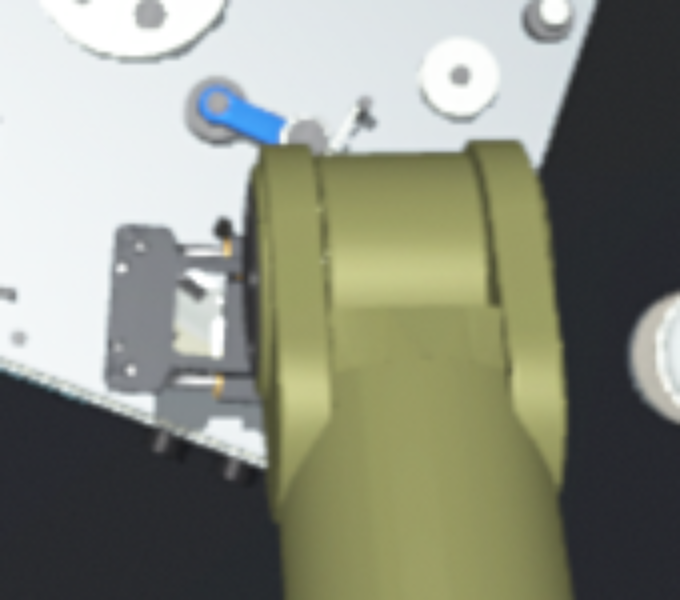

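Run:
```python
from h import *
S=dict(np.load('pics/s4.npz'));S0=dict(np.load('pics/side0.npz'))
pv=np.array([.56303,-.02946])
def a(d,u,v,z,k,o):
    q=onz(d,(u+.5)/k-.5+o[0],(v+.5)/k-.5+o[1],z)[:2]-pv;return np.degrees(np.arctan2(q[1],q[0])),np.linalg.norm(q)*1e3
o=(150,180)
print('green',a(S,298,447,.078,4,o),a(S,327,428,.078,4,o))
for z in(.078,.081,.087,.093):print(z,'pointer',a(S,273,427,z,4,o),a(S,320,397,z,4,o))
o=(180,210)
for z in(.078,.081,.087,.093):print(z,'pointer0',a(S0,135,249,z,5,o),a(S0,198,240,z,5,o))
```

```text
green (np.float64(-179.82345548736785), np.float64(132.4724200289378)) (np.float64(-179.08850481076095), np.float64(117.3692335923737))
0.078 pointer (np.float64(173.72806952502805), np.float64(134.9593192133822)) (np.float64(173.6227122904465), np.float64(110.25919061692186))
0.081 pointer (np.float64(174.4288692239161), np.float64(135.69157440895913)) (np.float64(174.4798768454017), np.float64(111.10591941625542))
0.087 pointer (np.float64(175.8075163510433), np.float64(137.21599547730963)) (np.float64(176.15469391900024), np.float64(112.87227261034434))
0.093 pointer (np.float64(177.155107251974), np.float64(138.81809008540185)) (np.float64(177.77656362494605), np.float64(114.73205339145223))
0.078 pointer0 (np.float64(147.2987307839609), np.float64(135.29346872293334)) (np.float64(147.48963262084905), np.float64(112.13405291176109))
0.081 pointer0 (np.float64(148.1838935736447), np.float64(135.15016470902697)) (np.float64(148.55592754533555), np.float64(112.10904422734232))
0.087 pointer0 (np.float64(149.9587988051992), np.float64(134.9605978975265)) (np.float64(150.68809796580197), np.float64(112.1755262799998))
0.093 pointer0 (np.float64(151.73698554611417), np.float64(134.9008351445464)) (np.float64(152.81480251859765), np.float64(112.39704411559244))
```

The side view shows the red pointer at (297,412) just short of the green mark (312,437): about 5° remain. I'll advance 3.5°, then lower gently to the face.

>>> drive_tool(
  increments="-3 0 0 -1.7 255;-3 0 -0.1 -1.7 255;0 0 0 0 255;0 2 0 0 255;0 2 0 0 255;0 0 0 0 255",
)

```text
time: 8.65
position: [0.4619, -0.0279, 0.1139]
tool_rot: [-1.219, -1.194, 1.192]
ft_force: [1.4, 6.4, 2.0]
grip_width: 0.226
```

Run:
```python
from h import *
rep()
d=snap('side','s5.png');cv2.imwrite('pics/s5z.png',cv2.resize(d['img'][240:310,180:280,::-1],None,fx=7,fy=7,interpolation=cv2.INTER_CUBIC))
```

```text
t 8.65 p [ 0.4619 -0.0279  0.1139] r mm 99.68793524156875 ang 179.2842419363293 zaz 178.7278078866294 Frad -1.316581220731926 Ftan -6.394909662634067 Fz 2.0335255216965997 w 19.684061409889694 tq [ 1.329342   -0.42749074 -0.02941932]
```

View pics/s5z.png

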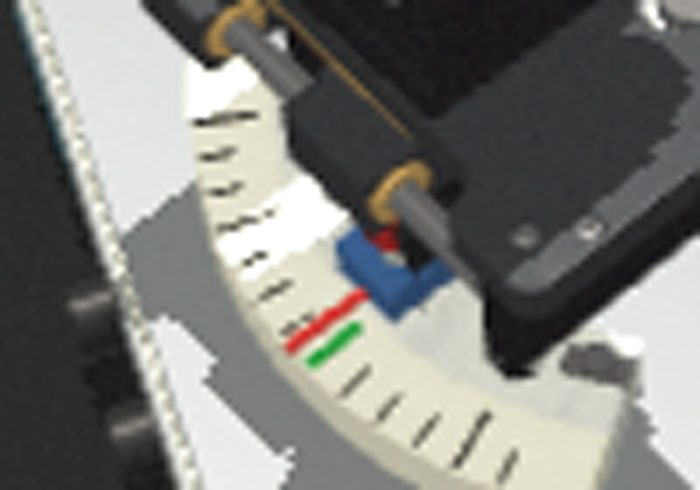

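>>> drive_tool(
  increments="0 1 0 0 255;0 0.8 0 0 255;0 0 0 0 255",
)

```text
time: 9.07
position: [0.4621, -0.0278, 0.1124]
tool_rot: [-1.219, -1.194, 1.191]
ft_force: [1.6, 6.4, 3.0]
grip_width: 0.228
```

Run:
```python
from h import *
rep()
S=dict(np.load('pics/s5.npz'));pv=np.array([.56303,-.02946])
def a(d,u,v,z,k,o):
    q=onz(d,(u+.5)/k-.5+o[0],(v+.5)/k-.5+o[1],z)[:2]-pv;return np.degrees(np.arctan2(q[1],q[0]))%360,np.linalg.norm(q)*1e3
o=(180,240)
print(a(S,310,361,.078,7,o),a(S,360,328,.078,7,o),a(S,288,350,.0825,7,o),a(S,366,296,.0825,7,o))
```

```text
t 9.075 p [ 0.4621 -0.0278  0.1124] r mm 99.53522138301446 ang 179.25473679896155 zaz 178.7291563174836 Frad -1.555203222231945 Ftan -6.372915052990283 Fz 3.044759196028865 w 19.86567237527585 tq [ 1.32297614 -0.35243767 -0.08116271]
(np.float64(179.88642735213548), np.float64(132.52131377034476)) (np.float64(180.54419194138214), np.float64(117.58442291240823)) (np.float64(178.2673894805399), np.float64(135.93990109394585)) (np.float64(178.67549911017016), np.float64(112.14650178714642))
```

>>> drive_tool(
  increments="-0.7 0.4 0 -0.4 255;-0.7 0 0 -0.4 255;0 0 0 0 255",
)

```text
time: 9.45
position: [0.4621, -0.0289, 0.1122]
tool_rot: [-1.213, -1.205, 1.201]
ft_force: [1.5, 5.8, 3.6]
grip_width: 0.224
```

Run:
```python
from h import *
rep()
```

```text
t 9.45 p [ 0.4621 -0.0289  0.1122] r mm 99.46768638857483 ang 179.88647741243156 zaz 179.5386650206559 Frad -1.4433180515519635 Ftan -5.843086306423161 Fz 3.568103478012952 w 19.489011454564107 tq [ 1.45552599 -0.25818303 -0.0460025 ]
```

>>> drive_tool(
  increments="-0.7 0 0 -0.4 255;0 0.8 0 0 255;0 0 0 0 255",
)

```text
time: 9.82
position: [0.4621, -0.0298, 0.1112]
tool_rot: [-1.21, -1.21, 1.207]
ft_force: [1.1, 4.9, 2.5]
grip_width: 0.221
```

Run:
```python
from h import *
rep()
```

```text
t 9.825 p [ 0.4621 -0.0298  0.1112] r mm 99.51939738637918 ang -179.58328504555286 zaz 179.9339089348947 Frad -1.1672913377486558 Ftan -4.856438519692535 Fz 2.5267513236703047 w 19.261393226621035 tq [ 1.43090189 -0.38059364 -0.01093478]
```

>>> drive_tool(
  increments="0 0.7 0 0 255;0 0.7 0 0 255;0 0 0 0 255",
)

```text
time: 10.2
position: [0.4621, -0.0298, 0.1098]
tool_rot: [-1.21, -1.21, 1.207]
ft_force: [2.2, 6.1, 3.3]
grip_width: 0.225
```

Run:
```python
from h import *
rep()
```

```text
t 10.2 p [ 0.4621 -0.0298  0.1098] r mm 99.52751129471007 ang -179.58478786445906 zaz 179.93603862452625 Frad -2.231794583066952 Ftan -6.094260886688762 Fz 3.311918474492659 w 19.567373566524886 tq [ 1.38706301 -0.3423135   0.01634729]
```

>>> drive_tool(
  increments="0 0.8 0 0 255;0 0.8 0 0 255;0 0.8 0 0 255;0 0 0 0 255",
)

```text
time: 10.7
position: [0.4621, -0.0301, 0.1074]
tool_rot: [-1.21, -1.21, 1.207]
ft_force: [1.3, 5.3, 3.2]
grip_width: 0.226
```

Run:
```python
from h import *
rep()
d=snap('side','s6.png');cv2.imwrite('pics/s6z.png',cv2.resize(d['img'][240:310,180:280,::-1],None,fx=7,fy=7,interpolation=cv2.INTER_CUBIC))
```

```text
t 10.7 p [ 0.4621 -0.0301  0.1074] r mm 99.49068312159838 ang -179.45195726495157 zaz 179.930408372637 Frad -1.3820649420487507 Ftan -5.258147748072506 Fz 3.2471210810211577 w 19.63642026374323 tq [ 1.21240903 -0.35413852 -0.03471096]
```

View pics/s6z.png

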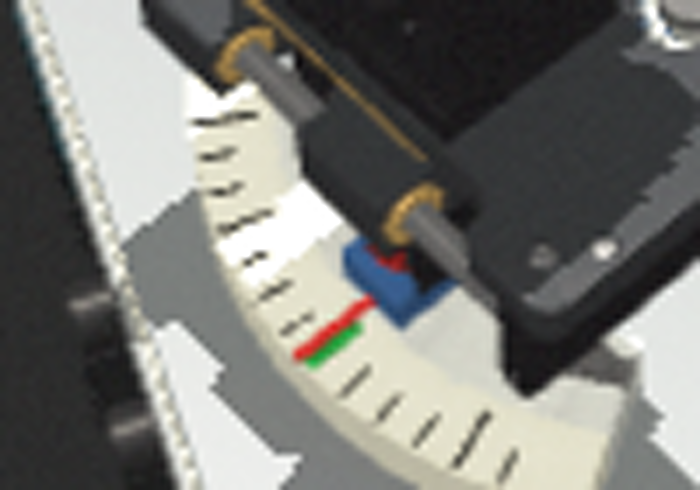

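The pin is going in (knob visibly lower, pointer at the green mark at (330,330)) with only 3 N. I'll continue.

>>> drive_tool(
  increments="0 0.8 0 0 255;0 0.8 0 0 255;0 0.8 0 0 255;0 0.8 0 0 255;0 0.8 0 0 255;0 0 0 0 255",
)

```text
time: 11.5
position: [0.4622, -0.03, 0.1035]
tool_rot: [-1.21, -1.21, 1.207]
ft_force: [1.6, 5.3, 4.3]
grip_width: 0.223
```

Run:
```python
from h import *
rep()
```

```text
t 11.5 p [ 0.4622 -0.03    0.1035] r mm 99.41468700281713 ang -179.47324189293786 zaz 179.93582537857964 Frad -1.6367043258199234 Ftan -5.250975954588615 Fz 4.302665450035213 w 19.414942206429227 tq [ 1.25946696 -0.30871805  0.0334715 ]
```

>>> drive_tool(
  increments="0 0.7 0 0 255;0 0.7 0 0 255;0 0.7 0 0 255;0 0 0 0 255",
)

```text
time: 12.0
position: [0.4622, -0.03, 0.1013]
tool_rot: [-1.21, -1.21, 1.207]
ft_force: [2.3, 4.4, 3.7]
grip_width: 0.223
```

Run:
```python
from h import *
rep()
```

```text
t 12.0 p [ 0.4622 -0.03    0.1013] r mm 99.45218650526782 ang -179.4876832039063 zaz 179.9341183295556 Frad -2.3585273566520213 Ftan -4.378666419055501 Fz 3.707275120251108 w 19.371290426524972 tq [ 1.21867419 -0.34944559 -0.02695562]
```

>>> drive_tool(
  increments="0 0.5 0 0 255;0 0.5 0 0 255;0 0.5 0 0 255;0 0 0 0 255",
)

```text
time: 12.5
position: [0.4624, -0.03, 0.1006]
tool_rot: [-1.21, -1.21, 1.207]
ft_force: [0.2, 5.7, 8.5]
grip_width: 0.227
```

Run:
```python
from h import *
rep()
d=snap('side','s7.png');cv2.imwrite('pics/s7z.png',cv2.resize(d['img'][240:310,180:280,::-1],None,fx=7,fy=7,interpolation=cv2.INTER_CUBIC))
```

```text
t 12.5 p [ 0.4624 -0.03    0.1006] r mm 99.20261817021043 ang -179.49375794351633 zaz 179.93290569330475 Frad -0.2508409261283424 Ftan -5.739982072275791 Fz 8.473512108447682 w 19.774760524130365 tq [1.17627858 0.02701088 0.00740312]
```

View pics/s7z.png

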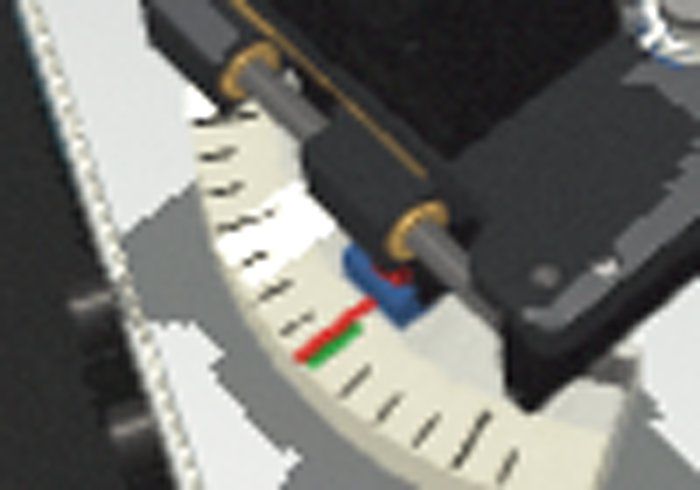

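Fz rose from 4 to 8.5 N at TCP z 0.1006, just 12 mm below the start height, and the knob sits on the lever: it's home. Before letting go, I'll transfer the spring load onto the hole.

>>> drive_tool(
  increments="0.4 0 0 0 255;0.4 0 0 0 255;0.4 0 0 0 255;0 0 0 0 255",
)

```text
time: 13.05
position: [0.4624, -0.0296, 0.1006]
tool_rot: [-1.211, -1.209, 1.207]
ft_force: [-0.1, 3.9, 8.2]
grip_width: 0.221
```

Run:
```python
from h import *
rep()
```

```text
t 13.05 p [ 0.4624 -0.0296  0.1006] r mm 99.20590320737253 ang -179.68342487414668 zaz 179.91361333813882 Frad 0.07329982891037087 Ftan -3.9166552786892477 Fz 8.189278341425412 w 19.216319895440407 tq [0.69611213 0.04819461 0.03663769]
```

>>> drive_tool(
  increments="0.4 0 0 0 255;0.4 0 0 0 255;0.4 0 0 0 255;0 0 0 0 255",
)

```text
time: 13.55
position: [0.4624, -0.0293, 0.1005]
tool_rot: [-1.212, -1.209, 1.208]
ft_force: [0.5, 1.6, 8.5]
grip_width: 0.223
```

Run:
```python
from h import *
rep()
```

```text
t 13.55 p [ 0.4624 -0.0293  0.1005] r mm 99.1758821077368 ang -179.89186360053182 zaz 179.8958800022896 Frad -0.45498250360572434 Ftan -1.641565341585052 Fz 8.488591607475259 w 19.373051702367114 tq [ 0.3067446  -0.02762368 -0.00394704]
```

>>> drive_tool(
  increments="0.5 0 0 0 255;0 0 0 0 255;0 0 0 0 180;0 0 0 0 120;0 0 0 0 60;0 0 0 0 0;0 0 0 0 0",
  squeeze=8,
)

```text
time: 14.42
position: [0.4613, -0.0281, 0.099]
tool_rot: [-1.21, -1.208, 1.209]
ft_force: [0.8, -0.6, 0.5]
grip_width: 0.661
```

Run:
```python
from h import *
rep()
```

```text
t 14.425 p [ 0.4613 -0.0281  0.099 ] r mm 100.31716167776084 ang 179.4420943569096 zaz 179.94129328799903 Frad -0.8136849644790516 Ftan 0.6188772777428503 Fz 0.5325302502666012 w 57.519665934048206 tq [ 0.02308238 -0.03892495 -0.01176985]
```

Released with zero force. Now I'll raise it straight up and look.

>>> drive_tool(
  increments="0 0 0 0 0;0 0 0 0 0;0 -15 0 0 0;0 -25 0 0 0;0 -40 0 0 0;0 -40 0 0 0;0 -30 0 0 0;0 0 0 0 0",
)

```text
time: 15.42
position: [0.4631, -0.0281, 0.2526]
tool_rot: [-1.213, -1.213, 1.205]
ft_force: [-0.2, -0.2, 0.2]
grip_width: 0.997
```

Run:
```python
from h import *
rep()
d=snap('side','s8.png');cv2.imwrite('pics/s8z.png',cv2.resize(d['img'][200:320,170:320,::-1],None,fx=5,fy=5,interpolation=cv2.INTER_CUBIC))
```

```text
t 15.425 p [ 0.4631 -0.0281  0.2526] r mm 98.47789368721166 ang 179.4375204112422 zaz 179.93744950237522 Frad 0.2125744420742513 Ftan 0.18872706147669605 Fz 0.21540050566767444 w 86.78201184022262 tq [-0.00147696 -0.01084799  0.04080367]
```

View pics/s8z.png

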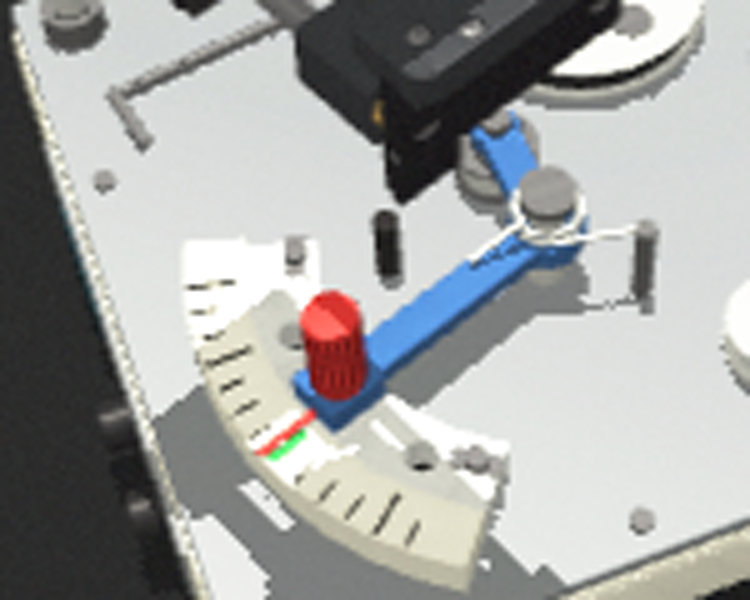

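Run:
```python
from h import *
S=dict(np.load('pics/s8.npz'));S0=dict(np.load('pics/side0.npz'))
def red(d):
    h=cv2.cvtColor(d['img'],cv2.COLOR_RGB2HSV);m=cv2.inRange(h,(0,150,60),(8,255,255))|cv2.inRange(h,(172,150,60),(180,255,255))
    m[:, :200]=0;m[:,270:]=0;m[:200]=0;m[300:]=0
    n,l,s,c=cv2.connectedComponentsWithStats(m);i=1+np.argmax(s[1:,4]);return s[i]
print(red(S0),red(S))
pv=np.array([.56303,-.02946])
a=np.radians(180.36-0.4);
for off in(0,-.4,.4):
  a=np.radians(180.36+off);e=pv+.1*np.array([np.cos(a),np.sin(a)])
  for z in(.133,.136,.145):print(off,z,proj(S,[*e,z]))
print('obs top',(331+.5)/5-.5+170,(315+.5)/5-.5+200)
def an(u,v,z):
    q=onz(S,(u+.5)/5-.5+170,(v+.5)/5-.5+200,z)[:2]-pv;return np.degrees(np.arctan2(q[1],q[0]))%360
print('pointer',an(262,452,.0825),an(314,414,.0825),'green',an(274,456,.078),an(303,435,.078))
```

```text
[218 232  12  22 203] [230 258  13  22 212]
0 0.133 [236.59148185 262.86524715]
0 0.136 [236.48251824 261.85931458]
0 0.145 [236.15137762 258.80228364]
-0.4 0.133 [236.31918355 262.61027484]
-0.4 0.136 [236.20939655 261.6040081 ]
-0.4 0.145 [235.87575576 258.54598079]
0.4 0.133 [236.86625853 263.1187593 ]
0.4 0.136 [236.75812743 262.11315976]
0.4 0.145 [236.42951477 259.05712188]
obs top 235.8 262.6
pointer 179.1779264460135 179.4354516791447 green 179.9410245603933 180.20108575244177
```

>>> drive_tool(
  increments="0 -30 0 0 0;40 0 0 0 0;60 0 0 0 0;60 0 0 0 0;60 0 0 0 0;60 0 0 0 0;0 0 0 0 0",
)

```text
time: 16.35
position: [0.4591, 0.2572, 0.277]
tool_rot: [-1.204, -1.212, 1.218]
ft_force: [-0.1, -1.1, 0.1]
grip_width: 0.997
```

Run:
```python
from h import *
d=snap('top','t9.png');snap('side','s9.png')
cv2.imwrite('pics/t9z.png',cv2.resize(d['img'][130:340,130:410,::-1],None,fx=2.8,fy=2.8,interpolation=cv2.INTER_CUBIC))
```

```text
(no output)
```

View pics/t9z.png

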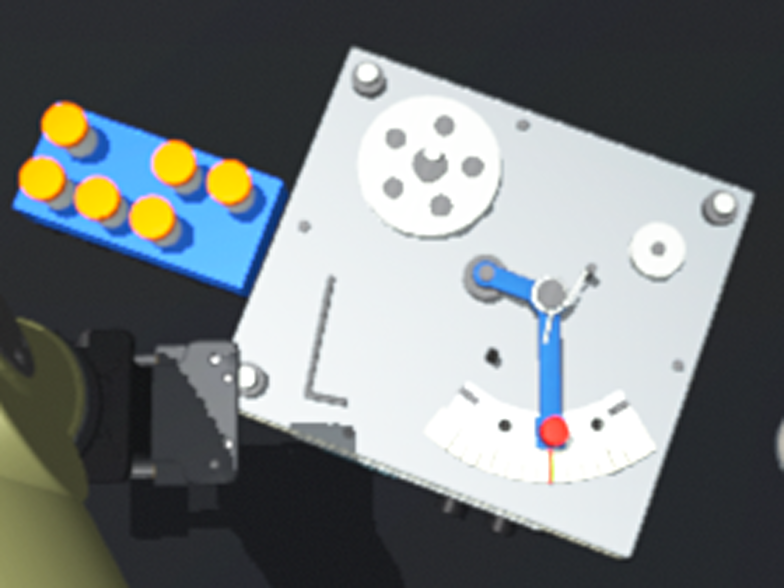

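View pics/s9.png

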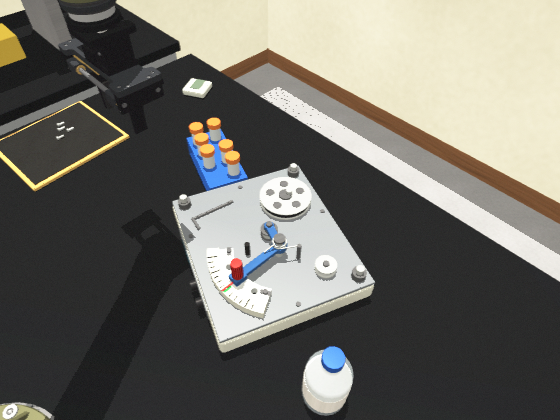

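The top view shows the pin in the lever at (553,432) with the pointer on the green mark; hex key, rack and bottle are where they were. The knob top at row 262.6 matches home height (262.6–263.1 expected; 258.8 if it stood on the face). I'm handing in.

Run:
```python
from bench import workorder
print(workorder.close_job())
```

```text
the job is handed in; nothing more can be done
None
```

The pin is fully home in the hole at the green 35 degree mark, and the lever stays held there with the gripper clear. I handed the job in after about 16.5 s of the 64 s allowed; the hand-in gives no verdict.

- **Moves:** I lifted the pin 5 mm, swung the lever past the 15 degree hole, and lowered the pin lightly near the green mark. It dropped into the hole after a few small steps. I pressed it down until it stopped, 12 mm below its start height, then let the hole take the spring load before opening the gripper.
- **Forces:** the pushing force never read above about 8.5 N, well under the 35 N limit.
- **Last checks:** the knob's height in the side view matches fully home to within about 1 mm. In the top view the hex key and rack look unmoved, and in the side view so does the bottle.
- **Small disagreement:** the pointer reads about 0.8 degrees short of the green mark in the side view. That fits the play between the pin, eye and hole. The lever is at roughly 0.53 rad, inside the 0.45 to 0.77 range.

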